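# Clear the card-index lid and hold it open

### The job

The tape dispenser has been left standing on one of the two hinged lids of the steel card-index cabinet: slide it sideways, without lifting it, until it stands wholly on the fixed middle panel, and let go of it. Then take the lid it stood on by its bow handle, raise it to 50 degrees and finish while still holding it there: the lid falls shut by itself and a colleague needs both hands for the cards. Leave the stapler on the other lid, the hole punch and the pen cup where they are.

Things in the scene. Friction and masses are not known exactly. Their poses are not given: they have to be found in the camera images.
- cabinet: Fixed grey steel card-index cabinet, 250 deep (x) x 530 wide (y) mm. Origin: centre of underside; x from its front (handles) to its rear (hinges), y to its left. Left lid y +76..+264, fixed middle panel y -75..+75, x -125..+125, top z 122; right lid y -264..-76. Shut lids' tops at z 124, 2 mm proud of the panel, from the front edge x -130 to the hinge line x +95, z 122.
- left_lid: Left lid: grey steel plate of 188 x 225, 4 mm thick, about 0.43 kg with its bow handle. Origin: middle of its hinge line; x from the front edge towards the hinge and y along the hinge, both in the lid, z normal to it. No spring or stay: it falls shut from any angle; lifting it at the handle takes about 2 to 3 N.
- left_angle (a joint): Opening angle of the left lid, rad: 0 shut and level, grows as its front edge rises about the rear hinge; stop at 1.35.
- left_handle (a point): Bow handle of the left lid: round steel bar 10 thick, 64 wide overall (y), 37 mm in front of the lid's front edge, in the lid's plane; 32 free behind the bar, 44 between its legs. The point is the middle of the bar, 262 from the hinge line. x towards the hinge, y along the bar, z normal to the lid. Shut: 122 mm up, free below. Pinched from above, it turns between the fingers as the lid rises.
- left_hinge (a point): Middle of the left lid's hinge line (hinge axis along the cabinet's y).
- right_lid: Right lid: grey steel plate of 188 x 225, 4 mm thick, about 0.43 kg with its bow handle. Origin: middle of its hinge line; x from the front edge towards the hinge and y along the hinge, both in the lid, z normal to it. No spring or stay: it falls shut from any angle; lifting it at the handle takes about 2 to 3 N.
- right_angle (a joint): Opening angle of the right lid, rad: 0 shut and level, grows as its front edge rises about the rear hinge; stop at 1.35.
- right_handle (a point): Bow handle of the right lid: round steel bar 10 thick, 64 wide overall (y), 37 mm in front of the lid's front edge, in the lid's plane; 32 free behind the bar, 44 between its legs. The point is the middle of the bar, 262 from the hinge line. x towards the hinge, y along the bar, z normal to the lid. Shut: 122 mm up, free below. Pinched from above, it turns between the fingers as the lid rises.
- right_hinge (a point): Middle of the right lid's hinge line.
- dispenser: Loose weighted grey desk tape dispenser, 152 long (x) x 58 wide (y), 0.4 to 0.85 kg, a clear roll of tape on top. Origin: centre of underside; x from the cutter end to the roll end, z up. Flat parallel sides 58 apart, from 4 to 38 mm above its underside along the whole length, up to 59 beside the roll (x -26..+70); the roll's top is at 84.
- dispenser_front (a point): Middle of the lower edge of the dispenser's cutter end (76 mm from its origin, on its -x).
- dispenser_rear (a point): Middle of the lower edge of the dispenser's roll end (76 mm from its origin, on its +x).
- stapler: Loose black and steel stapler, 128 long (x) x 36 wide x 41 high, lying on the lid that is to stay shut. Origin: centre of its underside.
- punch: Loose two-hole paper punch, about 110 x 115 x 64 high, on the counter to the left of the cabinet. Origin: centre of its underside.
- pen_cup: Loose dark pen cup with three pens, 76 mm across, 95 high (pens to 150), on the counter to the right of the cabinet. Origin: centre of its underside.

How it is judged:
On the way, in this order (a step that is already met when the one before it is completed fails the run):
1. the dispenser stands released, wholly on the middle panel, both lids still shut (y of dispenser_front in the frame of cabinet between -0.044 and 0.044 m and x of dispenser_front in the frame of cabinet between -0.128 and 0.128 m and y of dispenser_rear in the frame of cabinet between -0.044 and 0.044 m and x of dispenser_rear in the frame of cabinet between -0.128 and 0.128 m and z of dispenser in the frame of cabinet between 0.116 and 0.127 m and angle between dispenser's own z axis and vertical below 0.1 rad and contact force between the fingers and dispenser below 0.2 N and linear speed of dispenser below 0.03 m/s and value of joint each of left_angle, right_angle below 0.03 rad), for 0.2 s.
2. the lid it stood on is open at 50 degrees within 6, held by its handle (((y of stapler in the frame of cabinet below -0.1 m and value of joint right_angle below 0.03 rad and value of joint left_angle between 0.768 and 0.977 rad and velocity of joint left_angle between -0.08 and 0.08 rad/s and contact force between the fingers and left_lid above 1 N and distance between the grasp point and left_handle below 0.045 m) or (y of stapler in the frame of cabinet above 0.1 m and value of joint left_angle below 0.03 rad and value of joint right_angle between 0.768 and 0.977 rad and velocity of joint right_angle between -0.08 and 0.08 rad/s and contact force between the fingers and right_lid above 1 N and distance between the grasp point and right_handle below 0.045 m))), for 0.2 s.
At the end, for the whole second after the job is handed in: The dispenser stands released on the middle panel, both end middles within 44 mm of its centre line. The lid it stood on is still, at 50 degrees within 6 (0.768 to 0.977 rad), held by the fingers at its bow handle. The other lid is shut, the stapler on it (y of dispenser_front in the frame of cabinet between -0.044 and 0.044 m and x of dispenser_front in the frame of cabinet between -0.128 and 0.128 m and y of dispenser_rear in the frame of cabinet between -0.044 and 0.044 m and x of dispenser_rear in the frame of cabinet between -0.128 and 0.128 m and z of dispenser in the frame of cabinet between 0.116 and 0.127 m and angle between dispenser's own z axis and vertical below 0.1 rad and contact force between the fingers and dispenser below 0.2 N and linear speed of dispenser below 0.03 m/s and ((y of stapler in the frame of cabinet below -0.1 m and value of joint right_angle below 0.03 rad and value of joint left_angle between 0.768 and 0.977 rad and velocity of joint left_angle between -0.08 and 0.08 rad/s and contact force between the fingers and left_lid above 1 N and distance between the grasp point and left_handle below 0.045 m) or (y of stapler in the frame of cabinet above 0.1 m and value of joint left_angle below 0.03 rad and value of joint right_angle between 0.768 and 0.977 rad and velocity of joint right_angle between -0.08 and 0.08 rad/s and contact force between the fingers and right_lid above 1 N and distance between the grasp point and right_handle below 0.045 m))); the arm keeps its last pose, push and grip.
It fails at once if the dispenser is lifted more than 8 mm off the lid (z of dispenser in the frame of cabinet above 0.132 m).
It fails at once if the dispenser is tipped or falls off the cabinet (angle between dispenser's own z axis and vertical above 0.25 rad or z of dispenser in the frame of cabinet below 0.105 m).
It fails at once if the stapler, punch or pen cup is moved more than 15 mm (distance of any of stapler, punch, pen_cup from where it was at the start of the episode above 0.015 m).
It also fails if it takes over 53 s, if anything falls off the work surface, if the arm or the gripper's body presses on something with over 40 N, if the wrist force passes 120 N, or if a joint passes its speed limit or range.

### The arm

A 6-joint arm with a two-finger parallel gripper is mounted at the origin on the work surface. World frame = base frame: x ahead of the robot, y to its left, z up, the work surface at z = 0. Lengths are in m, angles in rad, forces in N, time in s.
With the tool pointing down it reaches from about 0.35 to 0.775 m from the base axis. Payload 5.5 kg.
Tool frame: the origin (TCP) lies between the finger pads; the fingertips stand 22 mm ahead of it and the grasp point (between the pads) lies 3 mm ahead of it; z points along the fingers, y is the line along which they close (so a half turn about z gives the same grasp; the last joint's range is limited). The gripper opens to 85 mm and grips with 20 to 120 N. Pads are 22 mm wide; open, the fingers measure 114 mm over their backs; the gripper's body (76 mm by 85 mm) begins 54 mm behind the grasp point. The pads swing forward as they close: fully open they stand 13 mm farther back than shut.
Start: joints at [0.965, 0.313, 0.046, 1.304, 0, 1.431], TCP at [0.258, 0.514, 0.253] pointing down, gripper open.
Joint ranges: [-2.76, 2.76], [-0.86, 1.69], [-1.03, 1.26], [-2.2, 2.34], [-1.47, 1.5], [-3.14, 3.14]. Speed limits (rad/s): [2.57, 2.57, 3.14, 3.14, 3.14, 3.14].

### API

Orientations are given as a unit quaternion [w, x, y, z].
In Python, from workcell import env, read_camera, get_state, hand_in gives the robot as it stands (env), with the cameras as plain functions, the readings as plain functions and the job as plain functions.
- The arm moves only by the tool hand_motion, called after "Call:" as name(argument=value, ...) on one line, values as JSON. Schema: {"type":"object","properties":{"deltas":{"type":"object","properties":{"moves":{"type":"array","items":{"type":"array","items":{"type":"number"},"minItems":6,"maxItems":6},"minItems":1,"maxItems":8}},"additionalProperties":false,"required":["moves"]},"finger_gap":{"type":"number"},"squeeze":{"type":"number"},"only":{"type":"string"},"quiet":{"type":"boolean"},"lines":{"type":"string"}},"required":["deltas"],"additionalProperties":false}. deltas is an object whose key "moves" holds a list of rows, 1 to 8 of them, each of 6 numbers: dx, dy, dz in normalised numbers (1 is 0.6 m), then a rotation vector rx, ry, rz in parts of the range, where 1.0 means pi rad; each row is the pose to reach, as a shift and turn from the pose commanded when the call began, along the tool's axes at that moment; what a row does not reach only later rows make up. A row lasts 1/8 s, in which the tool goes at most 0.0625 m and 0.188 rad, less where a joint would pass 70% of its speed; a pose out of reach is approached as far as the arm can. finger_gap is the finger opening in m, set as the call begins (left out keeps the last). The fingers move at their own pace and stop on an object; squeeze is the grip in N (left out, the last holds). Time passes only in rows, so rows that do not move let the fingers close. The tool returns the time, the measured TCP pose, the force, the opening and the grip force at its end. only (a regular expression) keeps the lines of the reply that match it, lines (a string "A,B") keeps lines A to B, and quiet returns only ok. Input that does not fit is refused with a message, and nothing moves.
- get_state(): the state, without advancing time (a new reading comes with each control period).
- read_camera(name): name is "scene" or "top"; returns a dict with "image" (420x560x3 uint8, red, green, blue), "K" (3x3 intrinsics, pixels), "D" ([k1, k2, p1, p2, k3] as OpenCV has them; the pictures are not rectified), "R" (3x3) and "t" (3): a world point X has camera coordinates R X + t. Camera axes: x right, y down, z forward; pixel columns grow to the right and rows downward; lengths in m; the calibration is good to about 2 mm. A picture is of the moment at which its call begins. There is no depth.
- hand_in(): hands the job in; it is judged then, once.
The state is a dict: "clock": time; "joint_pos": joint angles; "qvel": joint speeds; "tau": joint torques, N m; "tcp_pos": TCP position; "orientation": TCP orientation; "wrist_force": force on the tool from outside, world axes, zero at the start; "ft_torque": the same for the moment, N m; "finger_gap": finger opening in m; "grip_force": force on a finger pad.
Only numpy, scipy, OpenCV 4.12 (cv2) and the standard library are available. Lean on these libraries where they do the work, as an engineer would, in place of code of your own. Each camera call takes 0.05 s, during which the arm holds its last target. There are 200 camera calls.

## Working session

There is one attempt and no reset: what is moved stays moved. The work goes in short steps, Python scripts to look and compute and a tool call to move; the robot and the scene stay as the last step left them, time stands still between calls to the robot, and variables do not carry over. Pictures are saved under pics/ and viewed, at most 10 in all, crops included, and the job is handed in when it is done.

```bash
ls; mkdir -p pics; python3 - <<'E'
from workcell import env, read_camera, get_state, hand_in
import cv2
for n in("scene","top"):
    c=read_camera(n); cv2.imwrite(f"pics/{n}0.png",c["image"][:,:,::-1]); print(n,c["K"],c["D"],c["R"],c["t"])
s=get_state();print(s)
E
```

```text
pics
workcell.py
scene [[419.11236463   0.         281.44408849]
 [  0.         419.11236463 205.89890922]
 [  0.           0.           1.        ]] [-0.04959938  0.          0.          0.          0.        ] [[ 0.53427515  0.84529917 -0.00440061]
 [ 0.61673516 -0.39335988 -0.68183997]
 [-0.57808979  0.36157615 -0.73148813]] [-0.31266221 -0.30177859  1.67816615]
top [[393.0889087    0.         276.99667309]
 [  0.         393.0889087  212.85039217]
 [  0.           0.           1.        ]] [-0.10213384  0.          0.          0.          0.        ] [[ 0.00333825 -0.99984881 -0.01706497]
 [-0.99583629 -0.00176928 -0.09114246]
 [ 0.09109849  0.01729817 -0.99569164]] [0.02145659 0.59119431 1.06920434]
{'clock': 0.1, 'joint_pos': array([9.65368042e-01, 3.13918361e-01, 4.51293774e-02, 1.30360618e+00,
       2.27449608e-05, 1.43120792e+00]), 'qvel': array([-4.72746444e-05, -1.33001923e-05,  2.64340647e-03,  1.68567807e-04,
       -4.37719012e-04,  7.68716358e-04]), 'tau': array([ 3.30869669e-03, -4.81724739e+01,  2.99244297e+01,  1.27232244e-02,
       -6.12024223e-05,  1.29814751e-05]), 'tcp_pos': array([0.25803945, 0.51339678, 0.25251701]), 'orientation': array([-3.01542907e-04,  2.30819529e-01,  9.72996252e-01, -7.40452480e-04]), 'wrist_force': array([ 0.10292332, -0.58845777,  0.16402015]), 'ft_torque': array([-0.02089038, -0.0328182 ,  0.02765662]), 'grip_force': 0.0, 'finger_gap': 0.08552568550346165}
```

View pics/top0.png

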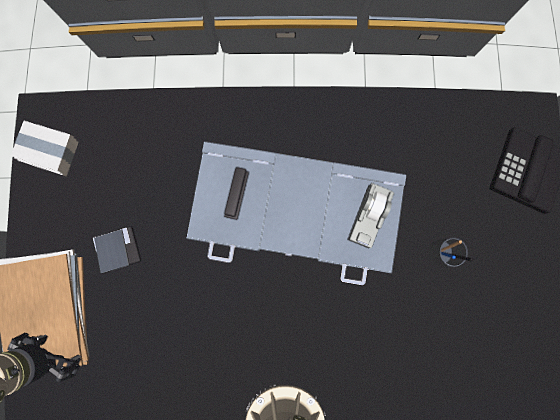

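View pics/scene0.png

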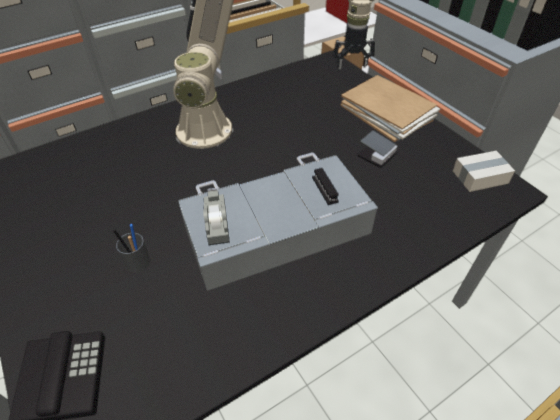

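Top view: the dispenser stands on the right lid at about (370,215), with its cutter end near (362,240). The stapler is on the left lid at (237,192), and the right handle bar is at (353,281).

```bash
cat > h.py <<'E'
from workcell import env, read_camera, get_state, hand_in
import cv2, numpy as np
from scipy.spatial.transform import Rotation as Rot
def ray(c,px,z):
    u=cv2.undistortPoints(np.array(px,float).reshape(-1,1,2),c["K"],c["D"]).reshape(-1,2)
    d=np.c_[u,np.ones(len(u))]@c["R"]; o=-c["R"].T@c["t"]
    return o+d*((z-o[2])/d[:,2])[:,None]
def proj(c,X):
    return cv2.projectPoints(np.array(X,float).reshape(-1,3),cv2.Rodrigues(c["R"])[0],c["t"],c["K"],c["D"])[0].reshape(-1,2)
E
python3 - <<'E'
from h import *
c=read_camera("top");im=c["image"]
cv2.imwrite("pics/crop0.png",cv2.resize(im[130:295,180:420],None,fx=3.3,fy=3.3,interpolation=cv2.INTER_CUBIC)[:,:,::-1])
b=im[:,:,2].astype(int)
hsv=cv2.cvtColor(im,cv2.COLOR_RGB2HSV)
m=((b>100)).astype(np.uint8); m[:130]=0;m[300:]=0;m[:,:180]=0;m[:,420:]=0
mo=cv2.morphologyEx(m,cv2.MORPH_OPEN,np.ones((9,9)))
cs=max(cv2.findContours(mo,0,2)[0],key=cv2.contourArea)
h=cv2.convexHull(cs)
P=ray(c,h,.122)[:,:2]
r=cv2.minAreaRect(P.astype(np.float32));print("cab",r,cv2.boxPoints(r), cv2.minAreaRect(cs))
for p in[(204,142),(407,174),(188,238),(392,272)]:print(p,ray(c,p,.122))
# dispenser: unsaturated bright
d=((hsv[:,:,1]<30)&(hsv[:,:,2]>120)).astype(np.uint8); d[:175]=0;d[262:]=0;d[:,:335]=0;d[:,400:]=0
d=cv2.morphologyEx(d,cv2.MORPH_OPEN,np.ones((2,2)))
cv2.imwrite("pics/mask.png",np.hstack([cv2.resize(x[165:290,330:420]*255,None,fx=4,fy=4,interpolation=0) for x in(d,m)]))
print([im[y,x] for x,y in((365,238),(300,200),(353,282),(372,215),(380,200))])
E
```

```text
cab ((0.5998857021331787, -0.027245253324508667), (0.5320623517036438, 0.2592392563819885), 80.62458038330078) [[ 0.4286603  -0.26860744]
 [ 0.6844367  -0.31083822]
 [ 0.77111113  0.21411693]
 [ 0.5153347   0.25634772]] ((296.8923034667969, 206.6766357421875), (207.9788055419922, 100.89679718017578), 9.582944869995117)
(204, 142) [[0.76828065 0.21297106 0.122     ]]
(407, 174) [[ 0.6840226 -0.3148306  0.122    ]]
(188, 238) [[0.51749541 0.24865734 0.122     ]]
(392, 272) [[ 0.43282462 -0.26994943  0.122     ]]
[array([202, 203, 202], dtype=uint8), array([155, 164, 182], dtype=uint8), array([209, 214, 234], dtype=uint8), array([231, 230, 229], dtype=uint8), array([238, 239, 243], dtype=uint8)]
```

View pics/crop0.png

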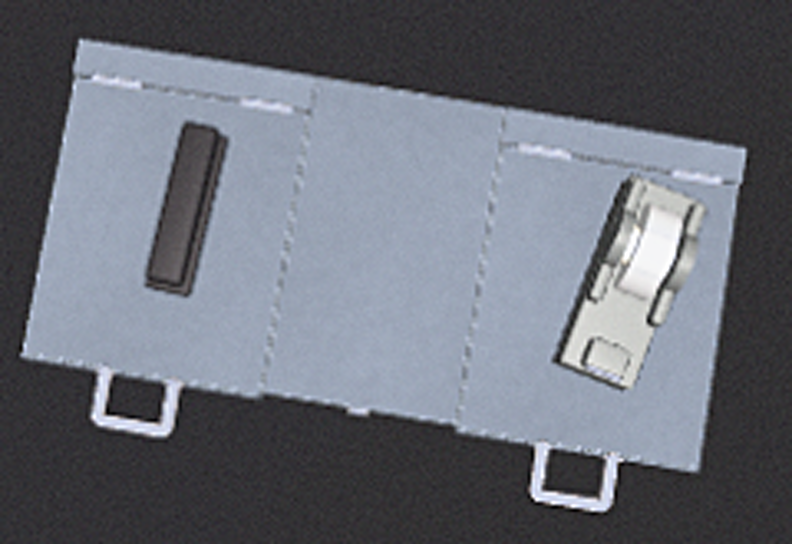

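View pics/mask.png

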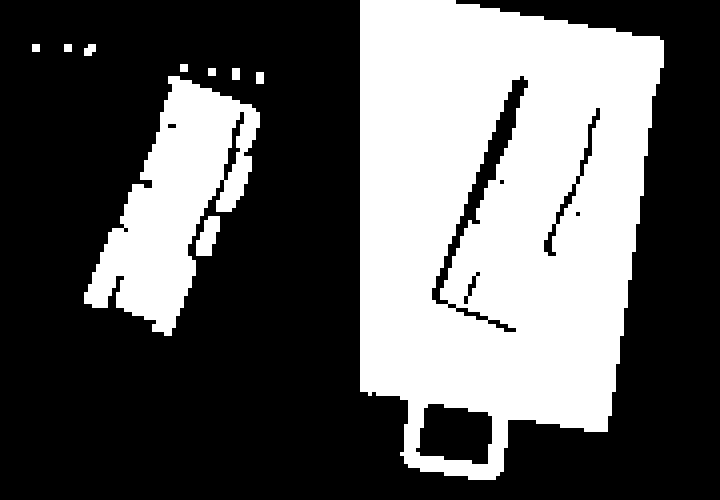

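The crop shows the lid seams, the handle bars and the dispenser with its cutter end nearest the robot. It is turned about 7° relative to the cabinet. Next I'll compute the poses.

```bash
python3 - <<'E'
from h import *
c=read_camera("top")
print("cam",-c["R"].T@c["t"])
P=ray(c,[(351.2,240.7),(372.8,248.7),(373,184.2),(394.5,191.5)],.162)[:,:2]
print(P, np.linalg.norm(P[0]-P[1]),np.linalg.norm(P[2]-P[3]),np.linalg.norm(P[0]-P[2]),np.linalg.norm(P[1]-P[3]))
a=np.deg2rad(80.62-90);R=np.array([[np.cos(a),-np.sin(a)],[np.sin(a),np.cos(a)]])
O=np.array([.59989,-.02725])+R@[.0025,0]
print("O",O,"disp in cab",(P-O)@R,"centre",(P.mean(0)-O)@R,P.mean(0))
d=P[2]+P[3]-P[0]-P[1];print("disp yaw",np.rad2deg(np.arctan2(d[1],d[0])),"cab",np.rad2deg(a))
b=c["image"][:,:,2]
for s,(x0,x1) in((1,(203,240)),(-1,(336,372))):
    # handle bar nominal vs brightness centroid (bar = lower part)
    X=O+R@[-.167,s*.17]; print("handle",X,proj(c,[*X,.122]))
for x in(215,220,224,348,353,358):
    col=b[240:300,x].astype(int); ys=np.where(col>130)[0]+240; print(x,ys)
# finger tool axes
s=get_state();q=s["orientation"];print(Rot.from_quat(np.r_[q[1:],q[0]]).as_matrix().round(3))
E
```

```bash
cat >> h.py <<'E'
a=np.deg2rad(-9.38);RC=np.array([[np.cos(a),-np.sin(a)],[np.sin(a),np.cos(a)]]);O=np.array([.60236,-.02766])
def cab(x,y): return O+RC@[x,y]
def delta(X,R):
    """tool-axes shift and turn from the present pose to world pose X, R (matrix)"""
    s=get_state();q=s["orientation"];R0=Rot.from_quat(np.r_[q[1:],q[0]]).as_matrix()
    print("d",(R0.T@(np.array(X)-s["tcp_pos"])).round(4),"rv",Rot.from_matrix(R0.T@R).as_rotvec().round(4))
def down(yaw):
    """tool down, tool y at yaw (deg)"""
    t=np.deg2rad(yaw);y=np.array([np.cos(t),np.sin(t),0]);z=np.array([0,0,-1.]);return np.c_[np.cross(y,z),y,z]
E
python3 -c "
from h import *
t=np.deg2rad(-21.94);p=np.array([.5713,-.2145])+.005*np.array([np.cos(t),np.sin(t)])
print(p);delta([*p,.25],down(68.06));print(cab(.0,0))"
```

```text
[ 0.57593788 -0.21636818]
d [-0.6118 -0.5094  0.0032] rv [-0.0011 -0.0002 -0.0829]
[ 0.60236 -0.02766]
```

Careful with the scale: shifts go in shares of 0.6 m and turns go in shares of pi rad. That gives: -0.368 m / 0.6 = -0.6133, -0.322 m / 0.6 = -0.5367, -0.083 rad / 3.1416 = -0.0264.

Call:
hand_motion(deltas={"moves": [[-0.0767, -0.0633, 0, 0, 0, -0.0032], [-0.1533, -0.1267, 0, 0, 0, -0.0064], [-0.23, -0.19, 0, 0, 0, -0.0095], [-0.3067, -0.2533, 0, 0, 0, -0.0127], [-0.3833, -0.3167, 0, 0, 0, -0.0159], [-0.46, -0.38, 0, 0, 0, -0.0191], [-0.5367, -0.4433, 0, 0, 0, -0.0223], [-0.6133, -0.5067, 0, 0, 0, -0.0264]]}, finger_gap=0.085)

```text
clock: 1.2
tcp_pos: [0.451, 0.075, 0.2534]
orientation: [0.0, 0.19, 0.982, 0.0]
wrist_force: [0.9, -0.2, 0.2]
finger_gap: 0.085
grip_force: 0.0
```

```bash
python3 -c "
from h import *
delta([.5759,-.2164,.25],down(68.06))"
```

```text
d [-0.2246 -0.2237  0.0034] rv [0.0004 0.0005 0.0005]
```

To row units: -0.225 m / 0.6 = -0.375, -0.224 m / 0.6 = -0.3733.

Call:
hand_motion(deltas={"moves": [[-0.0667, -0.0667, 0, 0, 0, 0], [-0.1333, -0.1333, 0, 0, 0, 0], [-0.2, -0.2, 0, 0, 0, 0], [-0.2667, -0.2667, 0, 0, 0, 0], [-0.3333, -0.3333, 0, 0, 0, 0], [-0.375, -0.3733, 0.005, 0, 0, 0], [-0.375, -0.3733, 0.005, 0, 0, 0]]})

```text
clock: 2.08
tcp_pos: [0.5759, -0.2174, 0.2488]
orientation: [-0.001, 0.192, 0.981, 0.0]
wrist_force: [-0.4, 0.0, -0.9]
finger_gap: 0.0851
grip_force: 0.0
```

```bash
python3 -c "
from h import *
delta([.5759,-.2164,.166],down(68.06))"
```

```text
d [0.0003 0.0009 0.0828] rv [ 0.     -0.0012 -0.0031]
```

To row units: 0.083 m / 0.6 = 0.1383, 0.075 m / 0.6 = 0.125.

Call:
hand_motion(deltas={"moves": [[0, 0.0017, 0.05, 0, 0, 0], [0, 0.0017, 0.0917, 0, 0, 0], [0, 0.0017, 0.125, 0, 0, 0], [0, 0.0017, 0.1383, 0, 0, 0], [0, 0.0017, 0.1383, 0, 0, 0]]})

```text
clock: 2.7
tcp_pos: [0.5756, -0.2132, 0.1672]
orientation: [-0.0, 0.19, 0.982, 0.0]
wrist_force: [0.1, -0.5, 1.0]
finger_gap: 0.0851
grip_force: 0.0
```

Call:
hand_motion(deltas={"moves": [[0, 0, 0, 0, 0, 0], [0, 0, 0, 0, 0, 0], [0, 0, 0, 0, 0, 0], [0, 0, 0, 0, 0, 0], [0, 0, 0, 0, 0, 0], [0, 0, 0, 0, 0, 0]]}, finger_gap=0.04, squeeze=25)

```text
clock: 3.45
tcp_pos: [0.577, -0.2135, 0.1688]
orientation: [0.001, 0.19, 0.982, 0.001]
wrist_force: [1.4, 4.3, 5.3]
finger_gap: 0.0575
grip_force: 28.3
```

```bash
python3 - <<'E'
from h import *
im=read_camera("scene")["image"];cv2.imwrite("pics/g1.png",cv2.resize(im[130:300,140:400],None,fx=3,fy=3)[:,:,::-1])
t=np.deg2rad(-9.38)
p=cab(.005,0)
delta([*p,get_state()["tcp_pos"][2]],down(80.62))
E
```

```text
d [0.0409 0.1829 0.0002] rv [ 0.0015  0.0028 -0.2184]
```

View pics/g1.png

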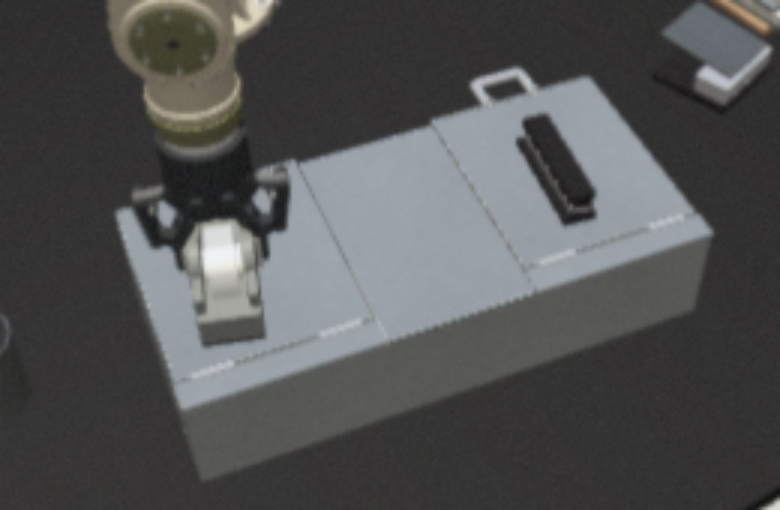

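The scene view shows the fingers on both sides of the dispenser at (225,260) in the crop, upright on the lid. Next is the slide.

To row units: 0.183 m / 0.6 = 0.305, 0.16 m / 0.6 = 0.2667, -0.218 rad / 3.1416 = -0.0694.

Call:
hand_motion(deltas={"moves": [[0.0067, 0.025, 0, 0, 0, -0.0064], [0.0167, 0.0667, 0, 0, 0, -0.0159], [0.0267, 0.1167, 0, 0, 0, -0.0271], [0.0383, 0.1667, 0, 0, 0, -0.0382], [0.0483, 0.2167, 0, 0, 0, -0.0493], [0.06, 0.2667, 0, 0, 0, -0.0605], [0.0683, 0.305, 0, 0, 0, -0.0694], [0.0683, 0.305, 0, 0, 0, -0.0694]]})

```text
clock: 4.5
tcp_pos: [0.6063, -0.0273, 0.1669]
orientation: [-0.0, 0.081, 0.997, 0.0]
wrist_force: [1.4, 2.2, -2.3]
finger_gap: 0.0577
grip_force: 29.4
```

Call:
hand_motion(deltas={"moves": [[0, 0, 0, 0, 0, 0], [0, 0, 0, 0, 0, 0]]})

```text
clock: 4.75
tcp_pos: [0.606, -0.0297, 0.1669]
orientation: [-0.0, 0.083, 0.997, -0.0]
wrist_force: [-0.4, 1.4, -3.8]
finger_gap: 0.0577
grip_force: 29.1
```

```bash
python3 - <<'E'
from h import *
im=read_camera("scene")["image"];cv2.imwrite("pics/g2.png",cv2.resize(im[130:300,140:400],None,fx=3,fy=3)[:,:,::-1])
p=cab(.005,0)
delta([*p,get_state()["tcp_pos"][2]],down(80.62))
E
```

```text
d [-0.0011  0.0015 -0.    ] rv [-0.0002 -0.0007 -0.0022]
```

View pics/g2.png

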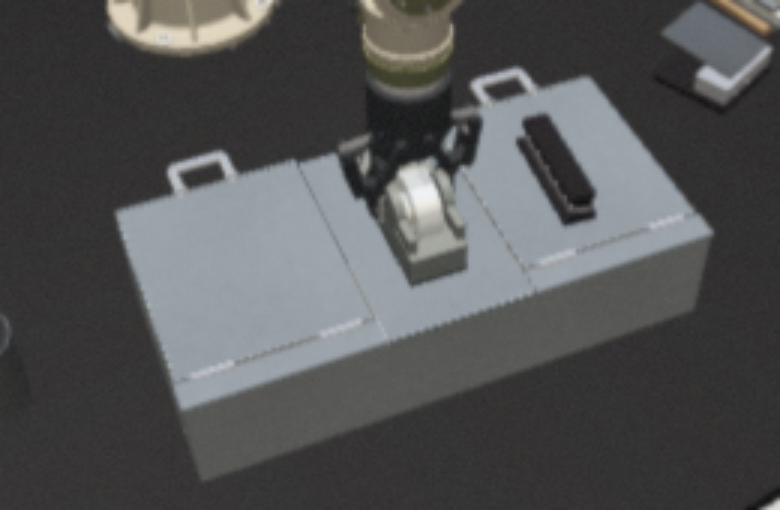

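The dispenser stands aligned on the middle panel. Next: set it down, release and rise.

To row units: 0.002 m / 0.6 = 0.0033, 0.0015 m / 0.6 = 0.0025.

Call:
hand_motion(deltas={"moves": [[0, 0, 0.0025, 0, 0, 0], [0, 0, 0.0033, 0, 0, 0], [0, 0, 0.0033, 0, 0, 0]]})

```text
clock: 5.18
tcp_pos: [0.606, -0.0297, 0.1669]
orientation: [0.0, 0.083, 0.997, -0.0]
wrist_force: [-4.1, 0.9, 5.0]
finger_gap: 0.0578
grip_force: 30.3
```

Call:
hand_motion(deltas={"moves": [[0, 0, 0, 0, 0, 0], [0, 0, 0, 0, 0, 0], [0, 0, 0, 0, 0, 0], [0, 0, 0, 0, 0, 0], [0, 0, 0, 0, 0, 0], [0, 0, 0, 0, 0, 0]]}, finger_gap=0.085)

```text
clock: 5.92
tcp_pos: [0.6063, -0.0289, 0.1652]
orientation: [-0.0, 0.082, 0.997, 0.0]
wrist_force: [-0.1, -0.2, 0.3]
finger_gap: 0.0849
grip_force: 0.0
```

Call:
hand_motion(deltas={"moves": [[0, 0, -0.0333, 0, 0, 0], [0, 0, -0.1, 0, 0, 0], [0, 0, -0.1667, 0, 0, 0], [0, 0, -0.1833, 0, 0, 0]]})

```text
clock: 6.42
tcp_pos: [0.6076, -0.0291, 0.2784]
orientation: [0.003, 0.082, 0.997, -0.0]
wrist_force: [0.8, -0.7, -0.2]
finger_gap: 0.0852
grip_force: 0.0
```

```bash
python3 - <<'E'
from h import *
c=read_camera("top");im=c["image"]
cv2.imwrite("pics/g3.png",cv2.resize(im[130:295,180:420],None,fx=3.3,fy=3.3)[:,:,::-1])
# candidate joints / handle pose
print(get_state()["joint_pos"].round(3), cab(-.167,-.17))
E
```

```text
[-0.18   0.371  0.189  1.384  0.    -0.015] [ 0.40988607 -0.16816903]
```

View pics/g3.png

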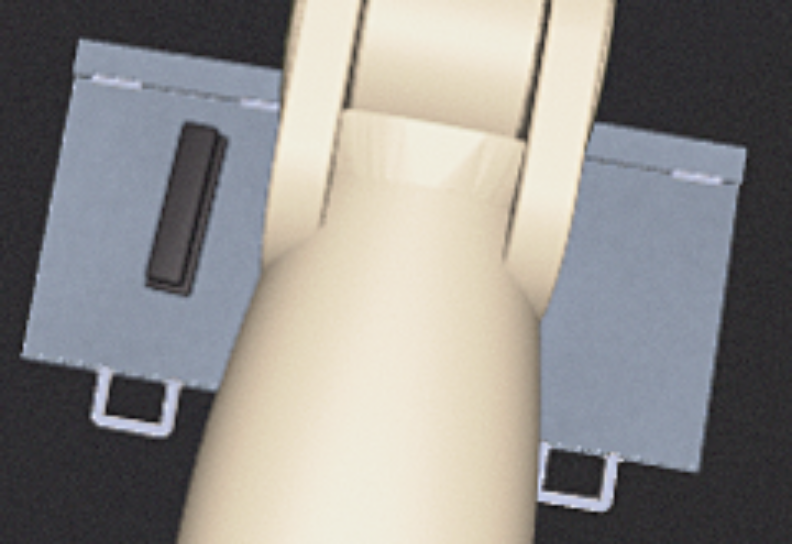

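To row units: 0.17 m / 0.6 = 0.2833, 0.14 m / 0.6 = 0.2333, 0.18 rad / 3.1416 = 0.0573.

Call:
hand_motion(deltas={"moves": [[0.0333, -0.0167, 0, 0, 0, 0.0573], [0.1, -0.05, 0, 0, 0, 0.1146], [0.1667, -0.0833, 0, 0, 0, 0.1719], [0.2333, -0.1167, 0, 0, 0, 0.2292], [0.2833, -0.1417, 0, 0, 0, 0.2865], [0.2833, -0.1667, 0, 0, 0, 0.3438], [0.2833, -0.1833, 0, 0, 0, 0.4011], [0.2833, -0.1833, 0, 0, 0, 0.4584]]}, finger_gap=0.03)

```text
clock: 7.48
tcp_pos: [0.4197, -0.1099, 0.2738]
orientation: [-0.001, 0.722, 0.692, -0.0]
wrist_force: [0.1, -0.2, 0.2]
finger_gap: 0.0302
grip_force: 0.0
```

```bash
python3 - <<'E'
from h import *
delta([*cab(-.167,-.17),.2],down(-9.38));delta([*cab(-.167,-.17),.129],down(-9.38))
E
```

```text
d [-0.0587 -0.0073  0.0738] rv [-0.0019 -0.0007  0.1224]
d [-0.0587 -0.0071  0.1448] rv [-0.0019 -0.0007  0.1224]
```

To row units: 0.07 m / 0.6 = 0.1167, -0.0587 m / 0.6 = -0.0978, 0.122 rad / 3.1416 = 0.0388.

Call:
hand_motion(deltas={"moves": [[-0.05, -0.0067, 0.0333, 0, 0, 0.0191], [-0.0917, -0.0117, 0.0833, 0, 0, 0.0388], [-0.0978, -0.0117, 0.1167, 0, 0, 0.0388], [-0.0978, -0.0117, 0.1167, 0, 0, 0.0388], [-0.0978, -0.0117, 0.1167, 0, 0, 0.0388]]})

```text
clock: 8.1
tcp_pos: [0.4115, -0.1677, 0.2053]
orientation: [-0.0, 0.76, 0.65, -0.0]
wrist_force: [0.4, 0.1, 0.1]
finger_gap: 0.0303
grip_force: 0.0
```

```bash
python3 - <<'E'
from h import *
c=read_camera("scene");im=c["image"];cv2.imwrite("pics/g4.png",cv2.resize(im[130:300,140:400],None,fx=3,fy=3)[:,:,::-1])
delta([*cab(-.167,-.17),.129],down(-9.38))
E
```

```text
d [-0.0006 -0.0019  0.0768] rv [0.0007 0.0001 0.0083]
```

View pics/g4.png

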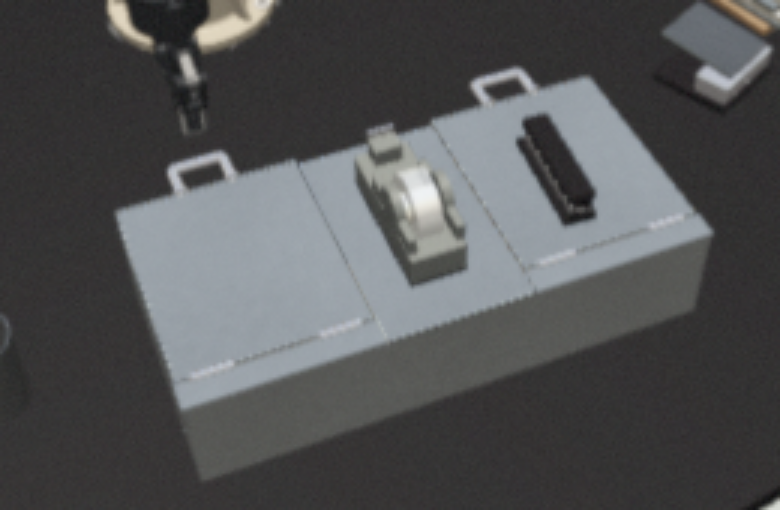

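The scene view shows the dispenser released inside the panel (415,220) and the fingers right above the handle (200,165). Next: descend and close.

To row units: 0.077 m / 0.6 = 0.1283, 0.07 m / 0.6 = 0.1167, 0.008 rad / 3.1416 = 0.0025.

Call:
hand_motion(deltas={"moves": [[-0.0017, -0.0033, 0.05, 0, 0, 0.0025], [-0.0017, -0.0033, 0.0917, 0, 0, 0.0025], [-0.0017, -0.0033, 0.1167, 0, 0, 0.0025], [-0.0017, -0.0033, 0.1283, 0, 0, 0.0025], [-0.0017, -0.0033, 0.1283, 0, 0, 0.0025]]})

```text
clock: 8.78
tcp_pos: [0.4097, -0.1686, 0.1286]
orientation: [0.0, 0.762, 0.647, 0.0]
wrist_force: [-0.7, 0.2, 0.7]
finger_gap: 0.0298
grip_force: 0.0
```

Call:
hand_motion(deltas={"moves": [[0, 0, 0, 0, 0, 0], [0, 0, 0, 0, 0, 0], [0, 0, 0, 0, 0, 0], [0, 0, 0, 0, 0, 0], [0, 0, 0, 0, 0, 0]]}, finger_gap=0.0, squeeze=40)

```text
clock: 9.4
tcp_pos: [0.4101, -0.169, 0.1292]
orientation: [0.001, 0.763, 0.647, 0.0]
wrist_force: [0.6, 0.5, 6.3]
finger_gap: 0.0079
grip_force: 39.2
```

```bash
python3 - <<'E'
from h import *
s=get_state();p=s["tcp_pos"]
print((np.array(p[:2])-O)@RC)
for th in(10,20,30,40,50):
    t=np.deg2rad(th);print(th,(262*(1-np.cos(t))).round(1),(262*np.sin(t)).round(1))
E
```

```text
[-0.1666671  -0.17076253]
10 4.0 45.5
20 15.8 89.6
30 35.1 131.0
40 61.3 168.4
50 93.6 200.7
```

To row units: -0.0455 m / 0.6 = -0.0758, -0.035 m / 0.6 = -0.0583.

Call:
hand_motion(deltas={"moves": [[0, 0.0017, -0.025, 0, 0, 0], [0, 0.0042, -0.0583, 0, 0, 0], [0, 0.0067, -0.0758, 0, 0, 0], [0, 0.0067, -0.0758, 0, 0, 0]]})

```text
clock: 9.9
tcp_pos: [0.4137, -0.1696, 0.174]
orientation: [0.0, 0.763, 0.647, 0.0]
wrist_force: [1.7, -1.2, -2.4]
finger_gap: 0.0081
grip_force: 39.2
```

```bash
python3 - <<'E'
from h import *
c=read_camera("scene");im=c["image"];cv2.imwrite("pics/g5.png",cv2.resize(im[130:300,140:400],None,fx=3,fy=3)[:,:,::-1])
E
```

```text
(no output)
```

View pics/g5.png

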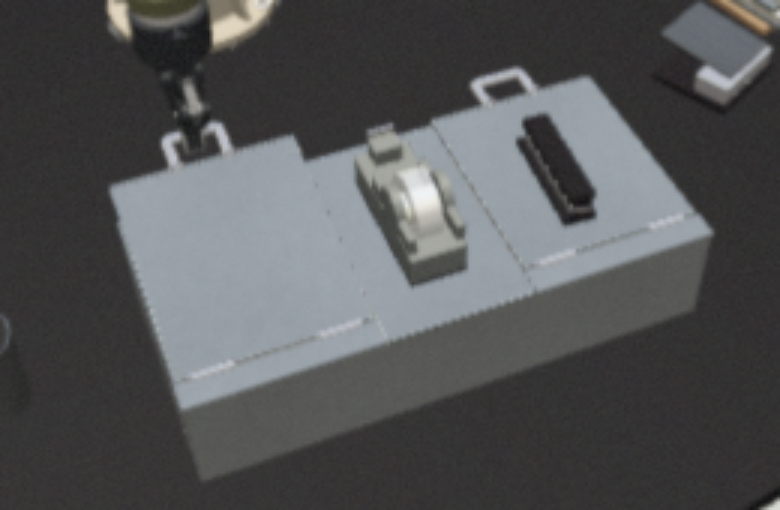

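The lid is rising with the handle held in the fingers (195,140). Continuing along the arc to 50°.

To row units: -0.1552 m / 0.6 = -0.2587, 0.0896 m / 0.6 = 0.1493.

Call:
hand_motion(deltas={"moves": [[0, 0.0083, -0.0372, 0, 0, 0], [0, 0.0197, -0.0735, 0, 0, 0], [0, 0.0342, -0.1087, 0, 0, 0], [0, 0.0518, -0.1425, 0, 0, 0], [0, 0.0723, -0.1747, 0, 0, 0], [0, 0.0955, -0.2048, 0, 0, 0], [0, 0.1212, -0.233, 0, 0, 0], [0, 0.1493, -0.2587, 0, 0, 0]]})

```text
clock: 10.95
tcp_pos: [0.4979, -0.1835, 0.3295]
orientation: [-0.003, 0.763, 0.646, -0.003]
wrist_force: [-14.7, 0.2, 13.1]
finger_gap: 0.0082
grip_force: 39.6
```

Call:
hand_motion(deltas={"moves": [[0, 0, 0, 0, 0, 0], [0, 0, 0, 0, 0, 0], [0, 0, 0, 0, 0, 0], [0, 0, 0, 0, 0, 0]]})

```text
clock: 11.45
tcp_pos: [0.4988, -0.1837, 0.3299]
orientation: [-0.001, 0.763, 0.647, -0.002]
wrist_force: [-11.6, 1.0, 12.5]
finger_gap: 0.0084
grip_force: 41.2
```

```bash
python3 - <<'E'
from h import *
c=read_camera("scene");im=c["image"];cv2.imwrite("pics/g6.png",cv2.resize(im[100:300,120:400],None,fx=2.8,fy=2.8)[:,:,::-1])
p=get_state()["tcp_pos"];x=(np.array(p[:2])-O)@RC
print(x,np.rad2deg(np.arctan2(p[2]-.0072-.122,.095-x[0])),np.hypot(p[2]-.0072-.122,.095-x[0]))
t=np.deg2rad
for th in(44,50,56):
    r=np.deg2rad(th);pts=[[*cab(.095-.225*np.cos(r),y),.122+.225*np.sin(r)] for y in(-.264,-.076)]
    print(th,((proj(c,pts)-[120,100])*2.8).round())
E
```

```text
[-0.07674003 -0.17080382] 49.4471564491698 0.26415483633166886
44 [[146. 213.]
 [337. 160.]]
50 [[147. 211.]
 [342. 158.]]
56 [[149. 213.]
 [347. 159.]]
```

View pics/g6.png

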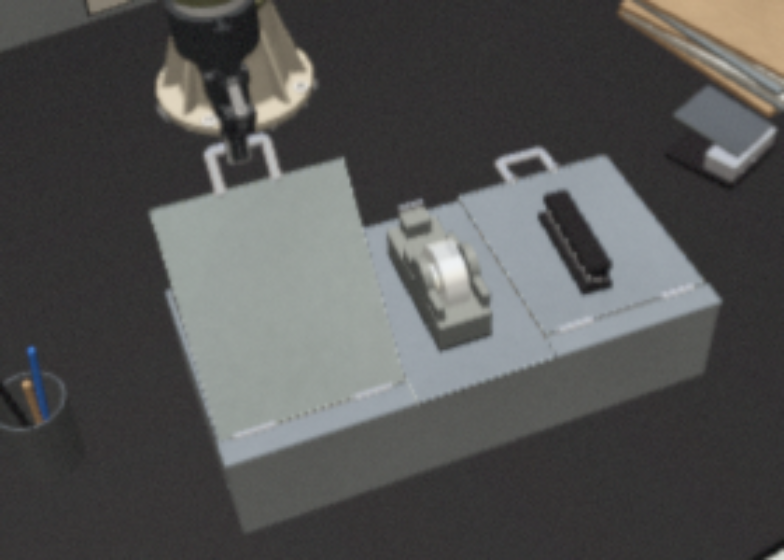

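The lid is held at about 50°: its front-right corner is at (345,158), against a predicted (342,158). The dispenser stands on the panel, and the stapler is in place. Handing in.

```bash
python3 -c "
from workcell import env, read_camera, get_state, hand_in
s=get_state();print(s['tcp_pos'],s['wrist_force'],s['qvel'].round(3));print(hand_in())"
```

```text
[ 0.49880818 -0.18367281  0.3299066 ] [-11.07204109   1.24042879  11.63096658] [ 0.002  0.001  0.001 -0.001  0.001  0.002]
the job is handed in; nothing more can be done
None
```

The job is handed in: the dispenser was slid onto the middle panel and released, and the right lid is held by its handle at about 50° (49.4° from the arm's pose); hand-in returned no verdict.

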